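# Centre the block in the clamp by taps from both sides

## Robot

A 7-joint arm with a two-finger parallel gripper is mounted at the origin on the work surface. World frame = base frame: x ahead of the robot, y to its left, z up, the work surface at z = 0. Lengths are in m, angles in rad, forces in N, time in s.
With the tool pointing down it reaches from about 0.425 to 0.875 m from the base axis. Payload 4.7 kg.
Tool frame: the origin (TCP) lies on the centre line of the jaws, within the pads' length; the fingertips stand 11 mm ahead of it and the grasp point (between the pads) lies 8 mm behind it; z points along the fingers, y is the direction in which the jaws open and shut (so a half turn about z gives the same grasp; the last joint's range is limited). The gripper opens to 85 mm and grips with 20 to 120 N. Pads are 22 mm wide; open, the fingers measure 114 mm over their backs; the gripper's body (76 mm by 85 mm) begins 54 mm behind the grasp point. The pads swing forward as they close: fully open they stand 13 mm farther back than shut.
Start: joints at [-1.317, 0.321, -0.07, 1.45, 0.023, 1.371, -0.057], TCP at [0.154, 0.631, 0.242] pointing down, gripper open.
Joint ranges: [-2.86, 2.86], [-0.3, 2.09], [-1.38, 1.24], [0.06, 2.45], [-1.56, 4.7], [0.09, 2.05], [-2.69, 2.69]. Speed limits (rad/s): [2.57, 2.57, 3.14, 3.14, 3.14, 3.14, 3.14].

## Interface

Orientations are given as [roll, pitch, yaw] about the fixed x, y, z axes, in that order (R = Rz(yaw) Ry(pitch) Rx(roll)).
In Python, from station import manip, imaging, spot_in, masks_of gives the robot as it stands.
- The arm moves only by the shell command python3 -m handwheel 'ROWS' [FORCE]. ROWS is JSON, a list of rows, each an object of numbers: "tx", "ty", "tz": the shift along the tool's x, y, z in mm; "rx", "ry", "rz": the turn, a rotation vector about the tool's x, y, z in degrees; "gripper": the opening in per cent of the stroke, from 0 (shut) to 100 (fully open). In form: [{"tx": .., "ty": .., "tz": .., "rx": .., "ry": .., "rz": .., "gripper": ..}, ...]. A call has 1 to 10 rows; each row shifts and turns the pose as measured when the row begins, along the tool's axes as they then stand; what a row does not reach is not made up. A row lasts 1/12 s, in which the tool goes at most 41.7 mm and 7.16 degrees, less where a joint would pass 70% of its speed; a pose out of reach is approached as far as the arm can. A call with a gripper value outside its range is refused whole. The fingers move at their own pace and stop on an object; FORCE is the grip in N (left out, the last holds). Time passes only in rows, so rows that do not move let the fingers close. It gives the time, the measured TCP pose, the force and the opening at its end, in the units of the state.
- manip.sense(): the state, without advancing time (a new reading comes with each control period).
- imaging.get_image(name): name is "scene" or "side" or "wrist"; returns a dict with "frame" (384x512x3 uint8, blue, green, red), "fov_y" (degrees; the focal length in pixels is half the picture's height over the tangent of half this angle, whatever the lens; pixels are square), "cx", "cy" (the principal point, pixels), "position" and "orientation" of the camera in the world. Camera axes: x right, y down, z forward; pixel columns grow to the right and rows downward; lengths in m; the calibration is good to about 2 mm. A picture is of the moment at which its call begins. There is no depth.
- manip.hand_in(): hands the job in, once; it reports no verdict.
Trained networks look in the newest picture that a camera, given by its name, has taken for a name from the list of things; names that differ only in an ending like _2 or _b are one class to them, and where a whole thing is asked for, a point or a joint stands for the part that bears it (a point fixed in the world has none). Each returns a list of dicts, best first, with "score" (0 to 1); they miss things now and then, are a little off and sometimes report something else, mostly with a low value. They report only what shows in the picture. A call takes as long as a camera call. They do not tell look-alikes from the thing itself.
- spot_in(camera, name): "centre" ([x, y, z] in m, in world coordinates, good to about 4 mm: the middle of the surface that is visible of it).
- masks_of(camera, name): "region" (384x512 bool, what is visible of it).
The state is a dict: "clock": time; "joint_pos": joint angles; "joint_vel": joint speeds; "joint_efforts": joint torques, N m; "position": TCP position; "tool_rot": TCP orientation; "ft_force": force on the tool from outside, world axes, zero at the start; "torque": the same for the moment, N m; "gripper_width": finger opening in m.
Only numpy, scipy, OpenCV 4.12 (cv2) and the standard library are available. Lean on these libraries where they do the work, as an engineer would, in place of code of your own. Each camera call takes 0.05 s, during which the arm holds its last target.

## Task

Tap the two orange jaw tabs inward, by turns from the left and from the right, until the brass-topped block stands with its black line on the clamp's red marks and is lightly held from both sides, each sprung pad pressed in by 1 to 4 mm and never until solid. Work gently: slide the block, do not lift it or press it hard, and leave the other things on the bench alone.

Things in the scene. Friction and masses are not known exactly. Their poses are not given: they have to be found in the camera images.
- clamp: centring clamp fixed to the bench: blue base 110 x 320 x 20 mm (x, y, z) with a channel along its y axis between two aluminium rails 12 mm wide and high, 63 mm apart. Origin under its centre at bench height; +y points to the robot's left, yaw up to 0.3 rad either way
- mark (a point): the mark: centre of the channel floor, 20 mm above the bench, on the line through the red marks across both rails at mid-length; axes as the clamp's
- block: the loose block: beech 60 x 50 x 30 mm (x across the channel, y along it, z), brass top plate with a black line across it at mid-length, about 0.15 kg, in the channel between the pads, up to 25 mm left or right of the mark; slides with 0.5 to 1.5 N. Origin under its centre. More than 6 N from a pad (pressed in 5 mm) or a finger spoils it: move slowly in contact
- jaw_left: left jaw, at the +y end: steel carriage 58 x 30 x 24 mm sliding only along the channel. Origin under its centre, on the channel floor; axes as the clamp's. Inside it a brass screw, set out by an unknown 0 to 20 mm, carries a 44 mm wide black pad on a spring: 1.2 N per mm, 6 mm travel, then solid. The free pad's face is 31 to 51 mm inward of the origin, by the screw
- jaw_right: right jaw, at the -y end: steel carriage 58 x 30 x 24 mm sliding only along the channel. Origin under its centre, on the channel floor; axes as the clamp's. Inside it a brass screw, set out by an unknown 0 to 20 mm, carries a 44 mm wide black pad on a spring: 1.2 N per mm, 6 mm travel, then solid. The free pad's face is 31 to 51 mm inward of the origin, by the screw
- tab_left (a point): top centre of the left jaw's orange upright tab, 80 mm above the channel floor; tab 30 mm wide along x, 12 mm thick along y, its upper 56 mm free; push its outer face with closed fingers. The jaw stays where left and can be drawn back; sliding it takes 7 N of friction plus 20 N per m/s besides the pad's push. It goes 85 mm inward from its outermost place, 125 mm from the mark
- tab_right (a point): top centre of the right jaw's orange upright tab, 80 mm above the channel floor; tab 30 mm wide along x, 12 mm thick along y, its upper 56 mm free; push its outer face with closed fingers. The jaw stays where left and can be drawn back; sliding it takes 7 N of friction plus 20 N per m/s besides the pad's push. It goes 85 mm inward from its outermost place, 125 mm from the mark
- spare: plain dark wooden offcut 50 x 40 x 30 mm beside the clamp, a bystander; origin under its centre
- driver: screwdriver 160 mm long lying near the clamp on the robot's side, a bystander; origin at mid-length on its underside
- glue_a: white glue bottle with black cap, 120 mm tall, a bystander; origin under its centre
- glue_b: white glue bottle with red cap, 100 mm tall, a bystander; origin under its centre
- jar: white screw-top jar, 80 mm wide, 100 mm tall, a bystander; origin under its centre
- bowl: yellow plastic bowl, 110 mm wide, 45 mm tall, a bystander; origin under its centre
- tape: lilac tape ring, 100 mm across, 25 mm tall, a bystander; origin under its centre
- hammer: hammer with wooden handle lying on the bench, a bystander; origin on its underside
Not all that is in view belongs to the job. What is shaped like the block but turquoise or white is not meant.

How it is judged:
At the end, for the whole second after the job is handed in: The block lies flat in the channel at rest, its centre within 2.5 mm of the mark along the channel, and each jaw's pad presses on it with more than 0.8 N (pad pressed in by more than 0.7 mm) (y of block in the frame of mark between -0.0025 and 0.0025 m and z of block in the frame of mark below 0.003 m and contact force between each of jaw_left, jaw_right and block above 0.8 N and linear speed of block below 0.005 m/s); the robot touches nothing.
It fails at once if a jaw presses the block with more than 6 N (contact force between any of jaw_left, jaw_right and block above 6 N).
It fails at once if the fingers press the block with more than 6 N (contact force between the fingers and block above 6 N).
It fails at once if the block is lifted off the channel floor by more than 6 mm (z of block in the frame of mark above 0.006 m).
It fails at once if a bystander is moved by more than 20 mm (distance of any of spare, driver, glue_a, glue_b, jar, bowl, tape, hammer from where it was at the start of the episode above 0.02 m).
It also fails if it takes over 64 s, if anything falls off the work surface, if the arm or the gripper's body presses on something with over 40 N, if the wrist force passes 120 N, or if a joint passes its speed limit or range.

## Working session

There is one attempt and no reset: what is moved stays moved. The work goes in short steps, Python scripts to look and compute and a shell command to move; the robot and the scene stay as the last step left them, time stands still between calls to the robot, and variables do not carry over. Pictures are saved under pics/ and viewed, and the job is handed in when it is done.

```bash
ls; mkdir -p pics; cat > h.py <<'E'
import numpy as np,cv2
from station import manip, imaging, spot_in, masks_of
from scipy.spatial.transform import Rotation as R
E
python3 - <<'E'
from h import *
for c in ["scene","side","wrist"]:
    im=imaging.get_image(c); cv2.imwrite(f"pics/{c}0.png",im["frame"])
    print(c,im["fov_y"],im["cx"],im["cy"],im["position"],im["orientation"])
s=manip.sense(); print(s)
E
```

```text
pics
scene 54.47255385580448 259.71743741132786 186.87591716537253 [ 1.42911473 -0.00256376  0.61765564] [-2.11121058 -0.02605822  1.58016991]
side 44.57568835974574 257.20999710527997 184.79547703381004 [-0.03422004 -0.66387495  0.94756275] [-2.34416111  0.01387966 -0.73891254]
wrist 68.61906154820167 258.72862953545 188.94438399123183 [0.07496812 0.65088149 0.37333617] [2.81614280e+00 4.91726209e-04 1.33069454e+00]
{'clock': 0.15, 'joint_pos': array([-1.31691845,  0.32167222, -0.07013805,  1.4513832 ,  0.02260462,
        1.37080991, -0.05691114]), 'joint_vel': array([-0.00092747, -0.00353404,  0.00062838, -0.00301794, -0.00118232,
        0.00026684, -0.0012978 ]), 'joint_efforts': array([-3.69212357e-04, -4.94096947e+01, -3.83165432e-01, -3.14685810e+01,
        1.30123380e-02,  8.26911244e-03,  2.44733906e-05]), 'position': array([0.15428701, 0.63102269, 0.24146831]), 'tool_rot': array([-3.14010955e+00,  7.37762138e-05,  2.90187931e+00]), 'ft_force': array([-0.53753822,  0.4438732 , -0.55198373]), 'torque': array([ 0.0552205 ,  0.04416396, -0.03259375]), 'gripper_width': 0.08546064649245173}
```

View pics/scene0.png

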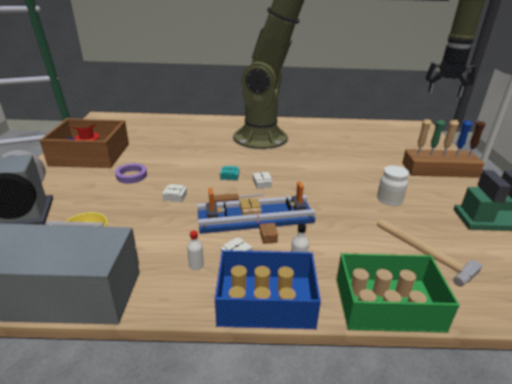

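View pics/side0.png

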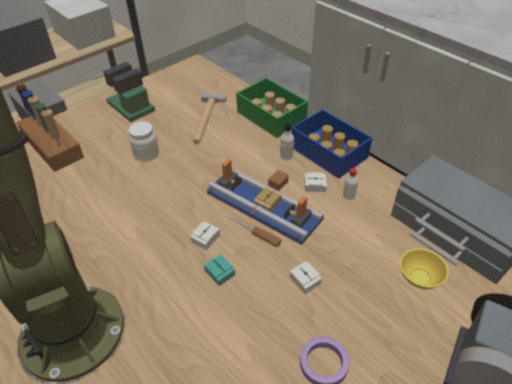

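```bash
python3 - <<'E'
from h import *
for c in ["scene","side"]:
    imaging.get_image(c)
    for n in ["clamp","mark","block","jaw_left","tab_left","tab_right","spare","driver"]:
        print(c,n,[(np.round(d["centre"],4).tolist(),round(d["score"],2)) for d in spot_in(c,n)[:4]])
E
```

```text
scene clamp [([0.5937, -0.0114, 0.0218], 0.61)]
scene mark [([0.592, -0.0098, 0.0218], 0.68)]
scene block [([0.4922, -0.2542, 0.0307], 0.93), ([0.5823, -0.0211, 0.0514], 0.71), ([0.3565, -0.0971, 0.0237], 0.67), ([0.7283, -0.047, 0.0311], 0.64)]
scene jaw_left [([0.5574, 0.1064, 0.0465], 0.75)]
scene tab_left [([0.5516, 0.1033, 0.0457], 0.61)]
scene tab_right [([0.6054, -0.1205, 0.0459], 0.74)]
scene spare [([0.6713, 0.0253, 0.0293], 0.77)]
scene driver [([0.4947, -0.0868, 0.0253], 0.59), ([0.7359, 0.4423, 0.0248], 0.26)]
side clamp [([0.5547, -0.0402, 0.0184], 0.96)]
side mark [([0.5493, -0.041, 0.0247], 0.57), ([0.717, 0.4313, 0.0209], 0.41)]
side block [([0.3362, -0.1106, 0.036], 0.92), ([0.4632, -0.2624, 0.0283], 0.74), ([0.5634, -0.0323, 0.051], 0.66), ([0.3731, -0.0022, 0.0289], 0.6)]
side jaw_left [([0.5364, 0.1008, 0.0454], 0.87), ([0.349, -0.4222, 0.0281], 0.57)]
side tab_left [([0.5371, 0.1065, 0.0439], 0.69)]
side tab_right [([0.7159, 0.4314, 0.0246], 0.75), ([0.5807, -0.1319, 0.0445], 0.58)]
side spare [([0.6521, 0.0242, 0.0322], 0.8)]
side driver [([0.4857, -0.1029, 0.022], 0.92), ([0.5802, -0.1312, 0.0442], 0.28)]
```

```bash
python3 -m handwheel '[{"tx":-25,"ty":-25,"gripper":0},{"tx":-25,"ty":-25,"gripper":0},{"tx":-25,"ty":-27,"gripper":0},{"tx":-25,"ty":-27,"gripper":0},{"tx":-25,"ty":-27,"gripper":0},{"tx":-25,"ty":-27,"gripper":0},{"tx":-25,"ty":-27,"gripper":0},{"tx":-25,"ty":-27,"gripper":0},{"tx":-25,"ty":-27,"gripper":0},{"tx":-25,"ty":-27,"gripper":0}]'
python3 -c "
from h import *
s=manip.sense();print(s['position'],s['tool_rot'],s['joint_pos'])"
```

```text
[0.15442142 0.63141006 0.24235828] [3.14148347e+00 6.34494707e-05 2.90182724e+00] [-1.31689877  0.32097559 -0.07008355  1.45051193  0.02261453  1.37078431
 -0.05687441]invalid input
```

View pics/wrist0.png

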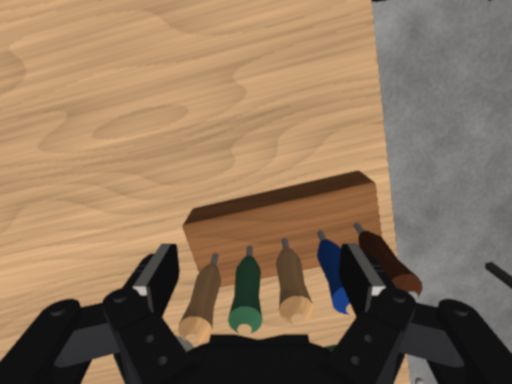

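```bash
python3 -m handwheel '[{"tx":-30,"ty":-15,"tz":0,"rx":0,"ry":0,"rz":0,"gripper":0},{"tx":-30,"ty":-15,"tz":0,"rx":0,"ry":0,"rz":0,"gripper":0},{"tx":-25,"ty":-27,"tz":0,"rx":0,"ry":0,"rz":0,"gripper":0},{"tx":-25,"ty":-27,"tz":0,"rx":0,"ry":0,"rz":0,"gripper":0},{"tx":-25,"ty":-27,"tz":0,"rx":0,"ry":0,"rz":0,"gripper":0},{"tx":-25,"ty":-27,"tz":0,"rx":0,"ry":0,"rz":0,"gripper":0},{"tx":-25,"ty":-27,"tz":0,"rx":0,"ry":0,"rz":0,"gripper":0},{"tx":-25,"ty":-27,"tz":0,"rx":0,"ry":0,"rz":0,"gripper":0},{"tx":-25,"ty":-27,"tz":0,"rx":0,"ry":0,"rz":0,"gripper":0},{"tx":-25,"ty":-27,"tz":0,"rx":0,"ry":0,"rz":0,"gripper":0}]'
python3 -c "
from h import *
s=manip.sense();print(s['position'],s['tool_rot'],s['joint_pos'])"
```

```text
clock: 1.88
position: [0.3497, 0.3272, 0.2394]
tool_rot: [3.136, -0.005, 2.921]
ft_force: [1.7, 0.5, 0.1]
gripper_width: 0.0001
[0.34969884 0.32724438 0.23940318] [ 3.136248   -0.00547861  2.920576  ] [-9.60256131e-01 -4.66256229e-02  1.53486638e-01  1.86979876e+00
 -3.36950122e-04  1.31612594e+00  5.42922163e-01]
```

```bash
python3 -m handwheel '[{"tx":-24,"ty":-32,"tz":0,"rx":0,"ry":0,"rz":-2.4,"gripper":0},{"tx":-24,"ty":-32,"tz":0,"rx":0,"ry":0,"rz":-2.4,"gripper":0},{"tx":-24,"ty":-32,"tz":0,"rx":0,"ry":0,"rz":-2.4,"gripper":0},{"tx":-24,"ty":-32,"tz":0,"rx":0,"ry":0,"rz":-2.4,"gripper":0},{"tx":-24,"ty":-32,"tz":0,"rx":0,"ry":0,"rz":-2.4,"gripper":0},{"tx":-20,"ty":-32,"tz":0,"rx":0,"ry":0,"rz":-2.4,"gripper":0},{"tx":-20,"ty":-32,"tz":0,"rx":0,"ry":0,"rz":-2.4,"gripper":0},{"tx":-20,"ty":-32,"tz":0,"rx":0,"ry":0,"rz":-2.4,"gripper":0},{"tx":-15,"ty":-32,"tz":0,"rx":0,"ry":0,"rz":-2.4,"gripper":0},{"tx":-10,"ty":-32,"tz":0,"rx":0,"ry":0,"rz":-2.4,"gripper":0}]'
python3 - <<'E'
from h import *
im=imaging.get_image("wrist"); cv2.imwrite("pics/w1.png",im["frame"])
s=manip.sense();print(s['position'],s['tool_rot'],s['joint_pos'],im["position"],im["orientation"])
for n in ["mark","block","tab_left","tab_right"]:
        print(n,[(np.round(d["centre"],4).tolist(),round(d["score"],2)) for d in spot_in("wrist",n)[:4]])
E
```

```text
clock: 2.72
position: [0.5522, -0.0182, 0.2402]
tool_rot: [3.128, 0.009, -2.923]
ft_force: [-0.2, 1.0, 0.5]
gripper_width: 0.0001
[ 0.55411935 -0.02673962  0.24048234] [ 3.13501974  0.01044922 -2.93003008] [-0.56921289  0.11946021  0.62685729  1.7212461  -0.08169648  1.3158753
  1.85666395] [ 0.47163289 -0.03757983  0.37150605] [ 2.80687873 -0.01363838  1.78881548]
mark [([0.5515, 0.0034, 0.0248], 0.8)]
block [([0.5646, -0.0235, 0.0487], 0.94), ([0.3861, 0.0078, 0.0302], 0.62), ([0.7115, -0.0506, 0.0294], 0.61), ([0.4742, -0.2487, 0.0297], 0.6)]
tab_left [([0.5325, 0.1084, 0.0454], 0.86)]
tab_right [([0.5851, -0.1251, 0.0446], 0.87)]
```

View pics/w1.png

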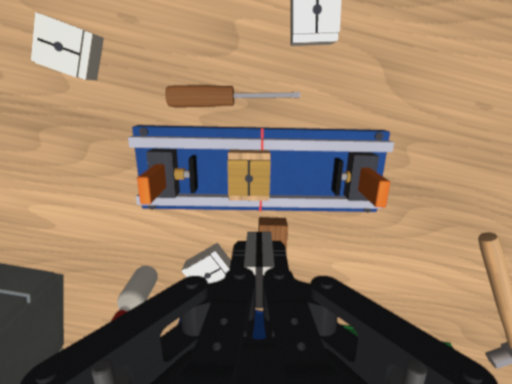

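```bash
python3 - <<'E'
from h import *
f=cv2.imread("pics/w1.png")[115:220,125:400]
cv2.imwrite("pics/w1c.png",cv2.resize(f,None,fx=2.9,fy=2.9,interpolation=cv2.INTER_CUBIC))
E
```

```text
(no output)
```

View pics/w1c.png

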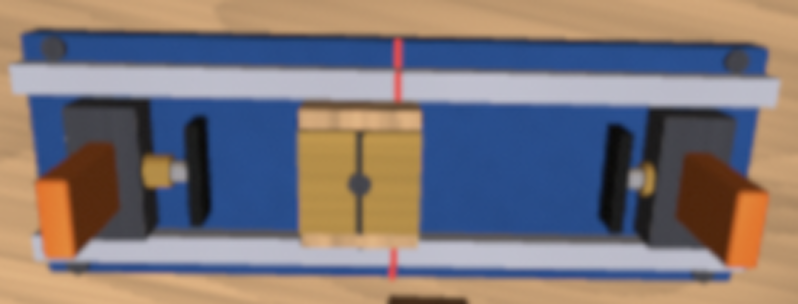

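```bash
cat >> h.py <<'E'
def proj_z(im,uv,z):
    f=192/np.tan(np.radians(im["fov_y"])/2)
    uv=np.atleast_2d(np.array(uv,float)); z=np.broadcast_to(z,(len(uv),))
    d=np.c_[(uv[:,0]-im["cx"])/f,(uv[:,1]-im["cy"])/f,np.ones(len(uv))]
    d=R.from_euler("xyz",im["orientation"]).apply(d); p=np.array(im["position"])
    return p+d*((z-p[2])/d[:,2])[:,None]
E
python3 - <<'E'
from h import *
im=dict(fov_y=68.61906154820167,cx=258.72862953545,cy=188.94438399123183,position=[ 0.47163289,-0.03757983,0.37150605],orientation=[ 2.80687873,-0.01363838,1.78881548])
def c(p): return np.array(p)/2.9+[125,115]
mk=proj_z(im,c([(398,85),(392.5,257)]),.032); ln=proj_z(im,c([(359,132),(359,235),(359,184)]),.050)
rl=proj_z(im,c([(12,66),(776,79),(12,92),(776,104),(36,236),(755,244)]),.032)
tt=proj_z(im,c([(735,192),(766,190),(757,267),(728,262),(38,181),(66,179),(74,252),(45,254)]),.100)
np.set_printoptions(precision=4,suppress=True)
print(mk,ln,rl,tt,sep="\n")
print("yaw marks",np.arctan2(*(mk[0]-mk[1])[[1,0]][:2]), "rails",[np.arctan2(-(rl[i+1]-rl[i])[0],(rl[i+1]-rl[i])[1]) for i in (0,2,4)], 'line',np.arctan2(*(ln[0]-ln[1])[[1,0]]))
m=mk.mean(0)
for yaw in [np.mean([np.arctan2(-(rl[i+1]-rl[i])[0],(rl[i+1]-rl[i])[1]) for i in (0,2)])]:
    y=np.array([-np.sin(yaw),np.cos(yaw)]);x=np.array([np.cos(yaw),np.sin(yaw)])
    for nme,P in (("mk",mk),("ln",ln),("rl",rl),("tabs",tt)): print(nme,yaw,np.c_[(P-m)[:,:2]@x,(P-m)[:,:2]@y])
E
```

```text
[[ 0.5292 -0.0157  0.032 ]
 [ 0.6052 -0.0011  0.032 ]]
[[ 0.548  -0.0281  0.05  ]
 [ 0.5914 -0.019   0.05  ]
 [ 0.5694 -0.0236  0.05  ]]
[[ 0.5555 -0.1728  0.032 ]
 [ 0.4928  0.1386  0.032 ]
 [ 0.5664 -0.172   0.032 ]
 [ 0.5028  0.1425  0.032 ]
 [ 0.6287 -0.1573  0.032 ]
 [ 0.5647  0.1567  0.032 ]]
[[ 0.5291  0.1038  0.1   ]
 [ 0.5261  0.1143  0.1   ]
 [ 0.5544  0.1218  0.1   ]
 [ 0.5548  0.1107  0.1   ]
 [ 0.5767 -0.1342  0.1   ]
 [ 0.5739 -0.1249  0.1   ]
 [ 0.6005 -0.1197  0.1   ]
 [ 0.6034 -0.1297  0.1   ]]
yaw marks -2.9513428534088986 rails [np.float64(0.19880224666795887), np.float64(0.19951684192879027), np.float64(0.20088644325251936)] line -2.935168867984332
mk 0.19915954429837457 [[-0.0387  0.0003]
 [ 0.0387 -0.0003]]
ln 0.19915954429837457 [[-0.0227 -0.0155]
 [ 0.0216 -0.0151]
 [-0.0008 -0.0153]]
rl 0.19915954429837457 [[-0.044  -0.1588]
 [-0.0439  0.1588]
 [-0.0332 -0.1602]
 [-0.0333  0.1607]
 [ 0.0308 -0.1581]
 [ 0.0303  0.1624]]
tabs 0.19915954429837457 [[-0.0151  0.1175]
 [-0.016   0.1284]
 [ 0.0132  0.1301]
 [ 0.0114  0.1192]
 [-0.0156 -0.1252]
 [-0.0165 -0.1155]
 [ 0.0106 -0.1157]
 [ 0.0116 -0.126 ]]
```

```bash
python3 -m handwheel '[{"tx":-4,"ty":-37,"tz":0,"rx":0,"ry":0,"rz":0.7,"gripper":0},{"tx":-4,"ty":-37,"tz":0,"rx":0,"ry":0,"rz":0,"gripper":0},{"tx":-4,"ty":-37,"tz":0,"rx":0,"ry":0,"rz":0,"gripper":0},{"tx":-3,"ty":-35,"tz":0,"rx":0,"ry":0,"rz":0,"gripper":0},{"tx":0,"ty":-4,"tz":25,"rx":0,"ry":0,"rz":0,"gripper":0},{"tx":0,"ty":0,"tz":30,"rx":0,"ry":0,"rz":0,"gripper":0},{"tx":0,"ty":0,"tz":0,"rx":0,"ry":0,"rz":0,"gripper":0}]'
cat > st.py <<'E'
from h import *
M=np.array([0.5672,-0.0084]); YAW=0.199
y=np.array([-np.sin(YAW),np.cos(YAW)]);x=np.array([np.cos(YAW),np.sin(YAW)])
s=manip.sense();p=s['position']
print("t",round(s['clock'],2),"clamp x,y,z mm",np.round([(p[:2]-M)@x*1e3,(p[:2]-M)@y*1e3,p[2]*1e3],1),"yaw-goal deg",round(np.degrees(s['tool_rot'][2]+np.pi-YAW),2),s['tool_rot'].round(3),"F along y",round(s['ft_force'][:2]@y,2),s['ft_force'].round(1))
E
python3 st.py
```

```text
clock: 3.55
position: [0.6011, -0.1439, 0.1815]
tool_rot: [3.118, 0.013, -2.91]
ft_force: [-1.5, 0.6, -0.3]
gripper_width: 0.0002
t 3.55 clamp x,y,z mm [   6.4 -139.6  181.5] yaw-goal deg 1.85 [ 3.118  0.013 -2.91 ] F along y 0.9 [-1.5  0.6 -0.3]
```

```bash
cat >> st.py <<'E'
rr=(R.from_euler("xyz",s['tool_rot']).inv()*R.from_euler("xyz",[np.pi,0,YAW-np.pi])).as_rotvec(degrees=True)
print("rot fix deg (tool)",rr.round(2))
E
python3 st.py
```

```text
t 3.55 clamp x,y,z mm [   6.4 -139.6  181.5] yaw-goal deg 1.85 [ 3.118  0.013 -2.91 ] F along y 0.9 [-1.5  0.6 -0.3]
rot fix deg (tool) [1.37 0.73 1.86]
```

```bash
python3 st.py; python3 -m handwheel '[{"tx":6,"ty":-20,"tz":0,"rx":1.4,"ry":0.7,"rz":1.9,"gripper":0},{"tx":0,"ty":-2,"tz":25,"rx":0,"ry":0,"rz":0,"gripper":0},{"tx":0,"ty":0,"tz":30,"rx":0,"ry":0,"rz":0,"gripper":0},{"tx":0,"ty":0,"tz":20,"rx":0,"ry":0,"rz":0,"gripper":0},{"tx":0,"ty":0,"tz":0,"rx":0,"ry":0,"rz":0,"gripper":0}]'; python3 st.py
```

```text
t 3.55 clamp x,y,z mm [   6.4 -139.6  181.5] yaw-goal deg 1.85 [ 3.118  0.013 -2.91 ] F along y 0.9 [-1.5  0.6 -0.3]
rot fix deg (tool) [1.37 0.73 1.86]
clock: 3.97
position: [0.6042, -0.1626, 0.1106]
tool_rot: [-3.138, 0.007, -2.938]
ft_force: [0.0, 0.7, -0.1]
gripper_width: -0.0002
t 3.97 clamp x,y,z mm [   5.8 -158.5  110.6] yaw-goal deg 0.25 [-3.138  0.007 -2.938] F along y 0.64 [ 0.   0.7 -0.1]
rot fix deg (tool) [-0.2   0.39  0.25]
```

```bash
python3 -m handwheel '[{"tx":6,"ty":-2,"tz":20,"rx":0,"ry":0.4,"rz":0.2,"gripper":0},{"tx":0,"ty":0,"tz":12,"rx":0,"ry":0,"rz":0,"gripper":0},{"tx":0,"ty":0,"tz":0,"rx":0,"ry":0,"rz":0,"gripper":0}]'; python3 st.py;python3 - <<'E'
from h import *
im=imaging.get_image("wrist"); cv2.imwrite("pics/w2.png",im["frame"])
im=imaging.get_image("side"); cv2.imwrite("pics/s2.png",cv2.resize(im["frame"][130:250,180:350],None,fx=4,fy=4,interpolation=cv2.INTER_CUBIC))
E
```

```text
clock: 4.22
position: [0.6023, -0.1641, 0.0831]
tool_rot: [-3.136, 0.005, -2.939]
ft_force: [0.4, -0.2, 0.6]
gripper_width: -0.0002
t 4.22 clamp x,y,z mm [   3.6 -159.6   83.1] yaw-goal deg 0.23 [-3.136  0.005 -2.939] F along y -0.28 [ 0.4 -0.2  0.6]
rot fix deg (tool) [-0.31  0.3   0.23]
```

View pics/w2.png

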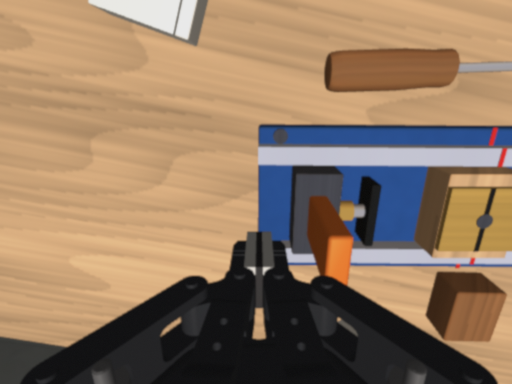

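View pics/s2.png

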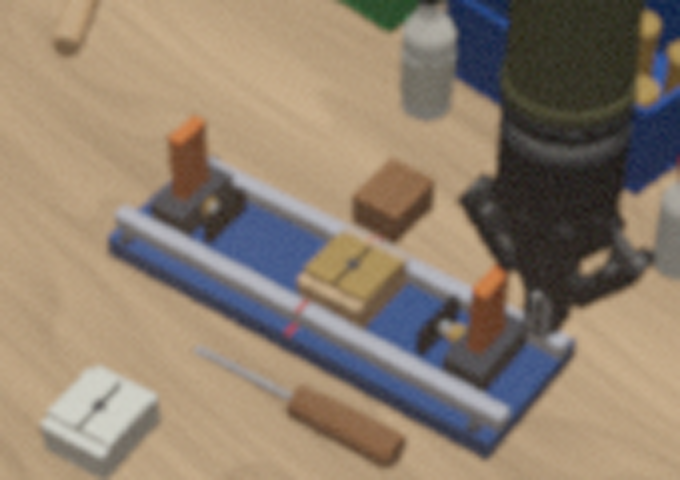

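```bash
python3 - <<'E'
from h import *
from st import x,y,M
im=imaging.get_image("wrist")
cv2.imwrite("pics/w2c.png",cv2.resize(im["frame"][120:280,250:512],None,fx=3,fy=3,interpolation=cv2.INTER_CUBIC))
def cl(uv,z):
    P=proj_z(im,uv,z)[:,:2]-M; return (np.c_[P@x,P@y]*1e3).round(1)
for z in (.036,.040,.044): print(z,cl([(380,183),(376,244)],z).tolist())
print(cl([(484,221)],.05),cl([(502,157),(460,261)],.032))
E
```

```text
t 4.32 clamp x,y,z mm [   4.4 -160.3   84.7] yaw-goal deg 0.22 [-3.135  0.007 -2.939] F along y -0.54 [ 0.3 -0.5  0.6]
rot fix deg (tool) [-0.36  0.43  0.22]
0.036 [[-20.6, -79.1], [25.8, -75.3]]
0.04 [[-21.9, -80.9], [23.5, -77.2]]
0.044 [[-23.1, -82.7], [21.2, -79.1]]
[[  0.4 -14.5]] [[-37.8   0.7]
 [ 42.3  -8.1]]
```

View pics/w2c.png

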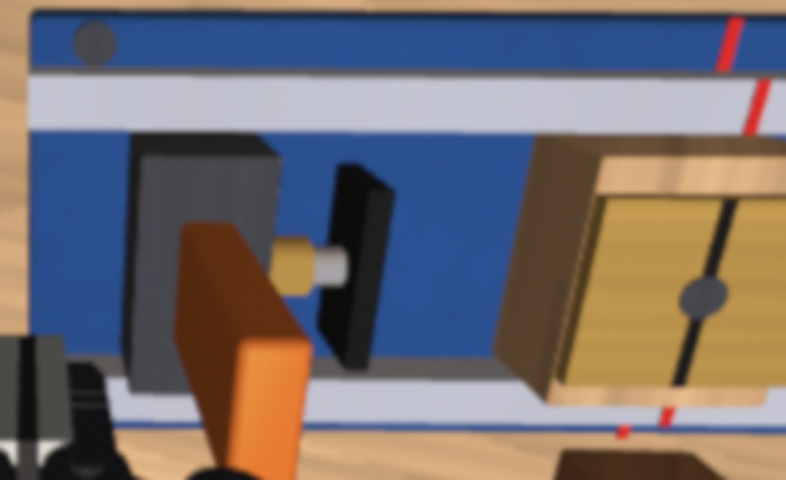

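```bash
python3 -m handwheel '[{"tx":4,"ty":7,"tz":3,"rx":0,"ry":0,"rz":0,"gripper":0},{"tx":0,"ty":6,"tz":0,"rx":0,"ry":0,"rz":0,"gripper":0},{"tx":0,"ty":5,"tz":0,"rx":0,"ry":0,"rz":0,"gripper":0},{"tx":0,"ty":5,"tz":0,"rx":0,"ry":0,"rz":0,"gripper":0},{"tx":0,"ty":5,"tz":0,"rx":0,"ry":0,"rz":0,"gripper":0}]'; python3 st.py
```

```text
clock: 4.78
position: [0.5959, -0.1423, 0.086]
tool_rot: [-3.125, 0.016, -2.942]
ft_force: [3.4, -7.0, -5.0]
gripper_width: 0.0
t 4.78 clamp x,y,z mm [   1.7 -136.9   86. ] yaw-goal deg 0.04 [-3.125  0.016 -2.942] F along y -7.5 [ 3.4 -7.  -5. ]
rot fix deg (tool) [-0.97  0.9   0.03]
```

```bash
python3 -m handwheel '[{"tx":0,"ty":5,"tz":2,"rx":-0.5,"ry":0.5,"rz":0,"gripper":0},{"tx":0,"ty":5,"tz":2,"rx":0,"ry":0,"rz":0,"gripper":0},{"tx":0,"ty":5,"tz":0,"rx":0,"ry":0,"rz":0,"gripper":0},{"tx":0,"ty":5,"tz":0,"rx":0,"ry":0,"rz":0,"gripper":0}]'; python3 st.py;python3 - <<'E'
from h import *
im=imaging.get_image("wrist"); cv2.imwrite("pics/w3.png",im["frame"])
E
```

```text
clock: 5.12
position: [0.5946, -0.1359, 0.0863]
tool_rot: [-3.111, 0.015, -2.949]
ft_force: [2.5, -7.1, -4.2]
gripper_width: -0.0002
t 5.12 clamp x,y,z mm [   1.7 -130.4   86.3] yaw-goal deg -0.36 [-3.111  0.015 -2.949] F along y -7.44 [ 2.5 -7.1 -4.2]
rot fix deg (tool) [-1.77  0.85 -0.37]
```

View pics/w3.png

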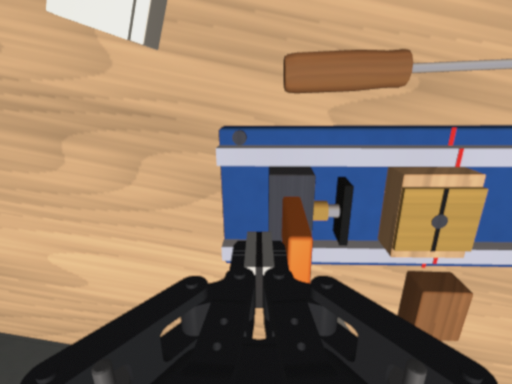

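```bash
python3 -m handwheel '[{"tx":1,"ty":8,"tz":1,"rx":-1.5,"ry":0.7,"rz":-0.3,"gripper":0},{"tx":0,"ty":8,"tz":1,"rx":-1,"ry":0.3,"rz":0,"gripper":0},{"tx":0,"ty":8,"tz":0,"rx":-1,"ry":0,"rz":0,"gripper":0},{"tx":0,"ty":8,"tz":0,"rx":-1,"ry":0,"rz":0,"gripper":0}]'; python3 st.py;python3 - <<'E'
from h import *
im=imaging.get_image("wrist"); cv2.imwrite("pics/w4.png",im["frame"])
E
```

```text
clock: 5.5
position: [0.5903, -0.1175, 0.0865]
tool_rot: [3.116, 0.005, -2.951]
ft_force: [3.1, -8.4, -4.8]
gripper_width: -0.0001
t 5.5 clamp x,y,z mm [   1.1 -111.5   86.5] yaw-goal deg -0.46 [ 3.116  0.005 -2.951] F along y -8.84 [ 3.1 -8.4 -4.8]
rot fix deg (tool) [ 1.46  0.32 -0.45]
```

View pics/w4.png

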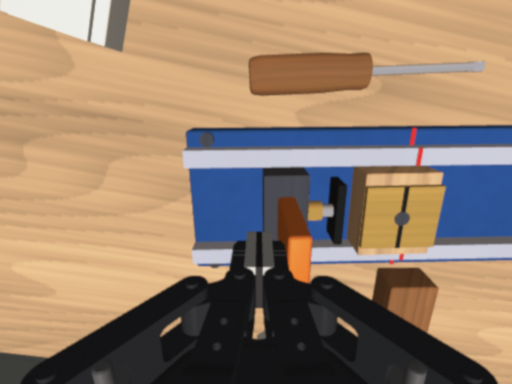

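```bash
python3 -m handwheel '[{"tx":0,"ty":8,"tz":1,"rx":1.2,"ry":0.3,"rz":-0.4,"gripper":0},{"tx":0,"ty":6,"tz":1,"rx":-0.2,"ry":0,"rz":0,"gripper":0},{"tx":0,"ty":6,"tz":0,"rx":-0.2,"ry":0,"rz":0,"gripper":0}]'; python3 st.py;python3 - <<'E'
from h import *
im=imaging.get_image("wrist"); cv2.imwrite("pics/w5.png",cv2.resize(im["frame"][120:280,150:412],None,fx=3,fy=3,interpolation=cv2.INTER_CUBIC))
E
```

```text
clock: 5.8
position: [0.588, -0.1086, 0.0874]
tool_rot: [-3.136, 0.006, -2.951]
ft_force: [2.8, -7.2, -5.5]
gripper_width: 0.0002
t 5.8 clamp x,y,z mm [   0.6 -102.3   87.4] yaw-goal deg -0.49 [-3.136  0.006 -2.951] F along y -7.66 [ 2.8 -7.2 -5.5]
rot fix deg (tool) [-0.3   0.32 -0.49]
```

View pics/w5.png

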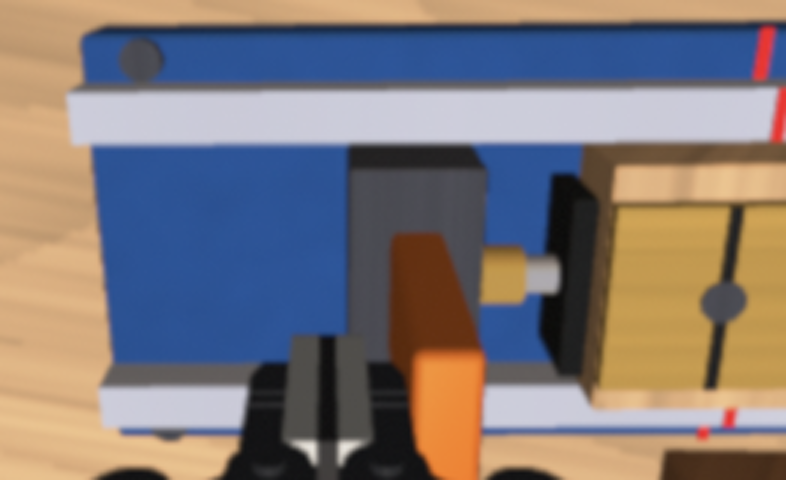

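```bash
python3 -m handwheel '[{"tx":0,"ty":6,"tz":1,"rx":-0.3,"ry":0.3,"rz":-0.4,"gripper":0},{"tx":0,"ty":6,"tz":1,"rx":-0.2,"ry":0,"rz":0,"gripper":0},{"tx":0,"ty":6,"tz":0,"rx":-0.2,"ry":0,"rz":0,"gripper":0},{"tx":0,"ty":6,"tz":0,"rx":-0.2,"ry":0,"rz":0,"gripper":0}]'; python3 st.py;python3 - <<'E'
from h import *
im=imaging.get_image("wrist"); cv2.imwrite("pics/w6.png",cv2.resize(im["frame"][120:280,150:412],None,fx=3,fy=3,interpolation=cv2.INTER_CUBIC)); np.save("im6.npy",im,allow_pickle=True)
E
```

```text
clock: 6.18
position: [0.5858, -0.0992, 0.0882]
tool_rot: [-3.129, 0.008, -2.952]
ft_force: [4.0, -8.3, -4.2]
gripper_width: -0.0004
t 6.18 clamp x,y,z mm [  0.3 -92.7  88.2] yaw-goal deg -0.55 [-3.129  0.008 -2.952] F along y -8.89 [ 4.  -8.3 -4.2]
rot fix deg (tool) [-0.74  0.44 -0.55]
```

View pics/w6.png

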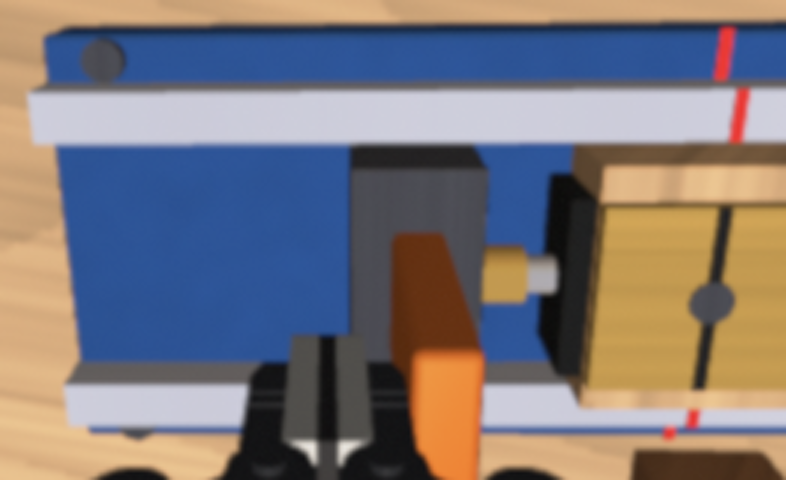

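```bash
cat > meas.py <<'E'
from st import *
def rep(f,off,sc,line,mk,extra=()):
    im=np.load(f,allow_pickle=True).item()
    c=lambda q:np.array(q,float)/sc+off
    C=lambda q,z:(lambda P:(np.c_[P@x,P@y]*1e3).round(1))(proj_z(im,c(q),z)[:,:2]-M)
    L=C(line,.05);K=C(mk,.032)
    print("line",L.tolist(),"marks",K.tolist())
    # mark y at line x
    my=np.mean(K[:,1]) if len(K)>1 else K[0,1]
    print("block - mark y:",round(L[:,1].mean()-my,1))
    for q,z in extra: print(q,z,C([q],z).tolist())
E
python3 - <<'E'
from meas import *
rep("im6.npy",[150,120],3,[(726,208),(700,385),(712,302)],[(740,115),(692.5,420)],[((597,195),.042),((575,375),.042)])
E
```

```text
t 6.23 clamp x,y,z mm [  0.3 -92.   88.2] yaw-goal deg -0.52 [-3.129  0.008 -2.952] F along y -7.24 [ 2.7 -6.9 -2.6]
rot fix deg (tool) [-0.71  0.43 -0.52]
line [[-22.9, -8.2], [19.8, -7.9], [-1.0, -8.1]] marks [[-38.8, 0.4], [40.9, 0.3]]
block - mark y: -8.4
(597, 195) 0.042 [[-23.3, -33.0]]
(575, 375) 0.042 [[21.8, -34.0]]
```

```bash
python3 -m handwheel '[{"tx":0,"ty":6,"tz":1,"rx":-0.6,"ry":0.4,"rz":-0.5,"gripper":0},{"tx":0,"ty":6,"tz":1,"rx":-0.2,"ry":0,"rz":0,"gripper":0},{"tx":0,"ty":6,"tz":0,"rx":-0.2,"ry":0,"rz":0,"gripper":0}]'; python3 st.py;python3 - <<'E'
from h import *
im=imaging.get_image("wrist"); cv2.imwrite("pics/w7.png",cv2.resize(im["frame"][120:280,150:412],None,fx=3,fy=3,interpolation=cv2.INTER_CUBIC)); np.save("im7.npy",im,allow_pickle=True)
E
```

```text
clock: 6.48
position: [0.5844, -0.093, 0.0885]
tool_rot: [-3.128, 0.007, -2.95]
ft_force: [3.0, -7.3, -5.5]
gripper_width: -0.0004
t 6.48 clamp x,y,z mm [  0.2 -86.3  88.5] yaw-goal deg -0.42 [-3.128  0.007 -2.95 ] F along y -7.71 [ 3.  -7.3 -5.5]
rot fix deg (tool) [-0.78  0.38 -0.43]
```

View pics/w7.png

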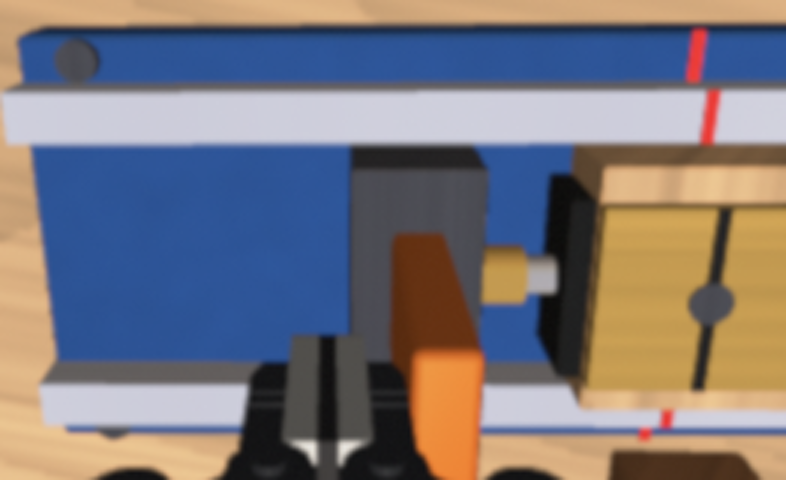

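```bash
python3 -m handwheel '[{"tx":0,"ty":6,"tz":0,"rx":-0.6,"ry":0.4,"rz":-0.4,"gripper":0},{"tx":0,"ty":4.5,"tz":0,"rx":-0.2,"ry":0,"rz":0,"gripper":0}]'; python3 st.py;python3 - <<'E'
from h import *
im=imaging.get_image("wrist"); cv2.imwrite("pics/w8.png",cv2.resize(im["frame"][120:280,150:412],None,fx=3,fy=3,interpolation=cv2.INTER_CUBIC)); np.save("im8.npy",im,allow_pickle=True)
E
```

```text
clock: 6.7
position: [0.5834, -0.0892, 0.089]
tool_rot: [-3.131, 0.003, -2.947]
ft_force: [4.1, -7.3, -6.0]
gripper_width: -0.0001
t 6.7 clamp x,y,z mm [ -0.1 -82.4  89. ] yaw-goal deg -0.23 [-3.131e+00  3.000e-03 -2.947e+00] F along y -8.0 [ 4.1 -7.3 -6. ]
rot fix deg (tool) [-0.61  0.16 -0.23]
```

View pics/w8.png

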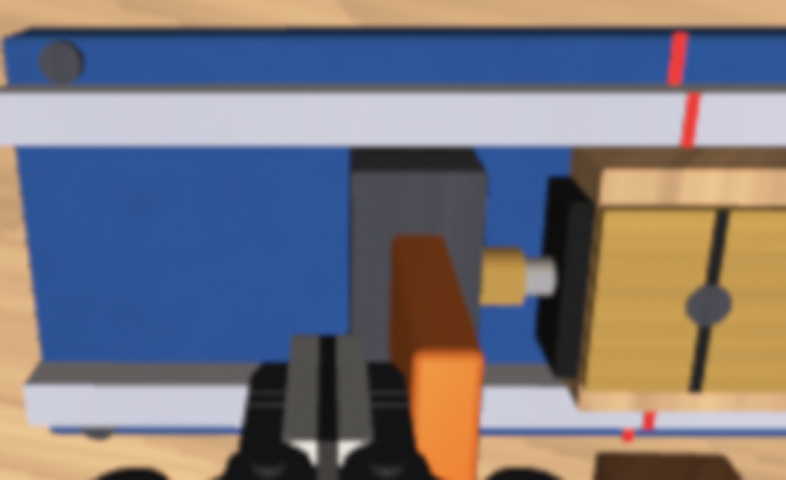

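```bash
python3 - <<'E'
from meas import *
rep("im8.npy",[150,120],3,[(722,210),(696,390),(709,304)],[(690,120),(648.5,421)],[((595,195),.042),((575,375),.042)])
rep("im7.npy",[150,120],3,[(725,208),(698,390),(711,304)],[(710,118),(666.5,421)],[((595,195),.042),((575,375),.042)])
E
```

```text
t 6.75 clamp x,y,z mm [ -0.1 -82.2  89.1] yaw-goal deg -0.23 [-3.131e+00  3.000e-03 -2.947e+00] F along y -7.34 [ 3.5 -6.8 -3.9]
rot fix deg (tool) [-0.61  0.17 -0.24]
line [[-23.1, 1.9], [20.6, 2.4], [-1.1, 2.3]] marks [[-38.6, 0.2], [40.6, 0.2]]
block - mark y: 2.0
(595, 195) 0.042 [[-23.9, -22.8]]
(575, 375) 0.042 [[21.4, -23.1]]
line [[-23.1, -1.9], [21.0, -1.6], [-0.7, -1.7]] marks [[-38.4, 0.3], [41.0, 0.3]]
block - mark y: -2.0
(595, 195) 0.042 [[-23.5, -27.0]]
(575, 375) 0.042 [[21.7, -27.4]]
```

```bash
python3 -m handwheel '[{"tx":0,"ty":-12,"tz":0,"rx":-0.5,"ry":0.2,"rz":-0.2,"gripper":0},{"tx":0,"ty":-12,"tz":0,"rx":0,"ry":0,"rz":0,"gripper":0},{"tx":0,"ty":0,"tz":-30,"rx":0,"ry":0,"rz":0,"gripper":0},{"tx":0,"ty":0,"tz":-30,"rx":0,"ry":0,"rz":0,"gripper":0},{"tx":0,"ty":0,"tz":-20,"rx":0,"ry":0,"rz":0,"gripper":0},{"tx":0,"ty":0,"tz":0,"rx":0,"ry":0,"rz":0,"gripper":0}]'; python3 st.py
```

```text
clock: 7.25
position: [0.5866, -0.1131, 0.1713]
tool_rot: [-3.14, -0.004, -2.944]
ft_force: [0.3, -0.3, -0.1]
gripper_width: -0.0001
t 7.25 clamp x,y,z mm [  -1.7 -106.5  171.3] yaw-goal deg -0.1 [-3.14  -0.004 -2.944] F along y -0.34 [ 0.3 -0.3 -0.1]
rot fix deg (tool) [-0.09 -0.25 -0.1 ]
```

```bash
python3 -m handwheel '[{"tx":0,"ty":36,"tz":0,"rx":0,"ry":0,"rz":0,"gripper":0},{"tx":0,"ty":36,"tz":0,"rx":0,"ry":0,"rz":0,"gripper":0},{"tx":0,"ty":36,"tz":0,"rx":0,"ry":0,"rz":0,"gripper":0},{"tx":0,"ty":36,"tz":0,"rx":0,"ry":0,"rz":0,"gripper":0},{"tx":0,"ty":36,"tz":0,"rx":0,"ry":0,"rz":0,"gripper":0},{"tx":0,"ty":36,"tz":0,"rx":0,"ry":0,"rz":0,"gripper":0},{"tx":0,"ty":36,"tz":0,"rx":0,"ry":0,"rz":0,"gripper":0},{"tx":0,"ty":25,"tz":0,"rx":0,"ry":0,"rz":0,"gripper":0},{"tx":0,"ty":0,"tz":0,"rx":0,"ry":0,"rz":0,"gripper":0}]'; python3 st.py
```

```text
clock: 8.0
position: [0.53, 0.1678, 0.1696]
tool_rot: [-3.14, -0.0, -2.953]
ft_force: [-0.5, 1.8, 0.5]
gripper_width: -0.0004
t 8.0 clamp x,y,z mm [ -1.6 180.  169.6] yaw-goal deg -0.62 [-3.14  -0.    -2.953] F along y 1.88 [-0.5  1.8  0.5]
rot fix deg (tool) [-0.1  -0.02 -0.62]
```

```bash
python3 -m handwheel '[{"tx":-2,"ty":-15,"tz":20,"rx":0,"ry":0,"rz":-0.6,"gripper":0},{"tx":0,"ty":-3,"tz":30,"rx":0,"ry":0,"rz":0,"gripper":0},{"tx":0,"ty":0,"tz":30,"rx":0,"ry":0,"rz":0,"gripper":0},{"tx":0,"ty":0,"tz":0,"rx":0,"ry":0,"rz":0,"gripper":0}]'; python3 st.py
python3 - <<'E'
from h import *
im=imaging.get_image("wrist"); cv2.imwrite("pics/w9.png",im["frame"])
E
```

```text
clock: 8.33
position: [0.5352, 0.1556, 0.0878]
tool_rot: [3.14, 0.003, -2.932]
ft_force: [-1.8, -0.8, -0.8]
gripper_width: 0.0001
t 8.33 clamp x,y,z mm [  1.  167.   87.8] yaw-goal deg 0.58 [ 3.140e+00  3.000e-03 -2.932e+00] F along y -0.46 [-1.8 -0.8 -0.8]
rot fix deg (tool) [0.08 0.2  0.58]
```

View pics/w9.png

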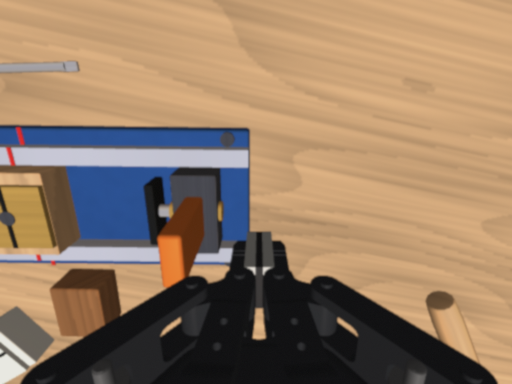

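```bash
python3 -m handwheel '[{"tx":0,"ty":-10,"tz":2,"rx":0,"ry":0.2,"rz":0.5,"gripper":0},{"tx":0,"ty":-8,"tz":0,"rx":0,"ry":0,"rz":0,"gripper":0},{"tx":0,"ty":-7,"tz":0,"rx":0,"ry":0,"rz":0,"gripper":0},{"tx":0,"ty":-7,"tz":0,"rx":0,"ry":0,"rz":0,"gripper":0},{"tx":0,"ty":-8,"tz":0,"rx":0,"ry":0,"rz":0,"gripper":0},{"tx":0,"ty":-8,"tz":0,"rx":0,"ry":0,"rz":0,"gripper":0}]'; python3 st.py
python3 - <<'E'
from h import *
im=imaging.get_image("wrist"); cv2.imwrite("pics/w10.png",cv2.resize(im["frame"][120:280,100:362],None,fx=3,fy=3,interpolation=cv2.INTER_CUBIC)); np.save("im10.npy",im,allow_pickle=True)
E
```

```text
clock: 8.88
position: [0.5466, 0.1164, 0.0929]
tool_rot: [3.123, 0.007, -2.938]
ft_force: [-1.3, 8.3, -6.0]
gripper_width: 0.0001
t 8.88 clamp x,y,z mm [  4.5 126.4  92.9] yaw-goal deg 0.26 [ 3.123  0.007 -2.938] F along y 8.43 [-1.3  8.3 -6. ]
rot fix deg (tool) [1.09 0.39 0.27]
```

View pics/w10.png

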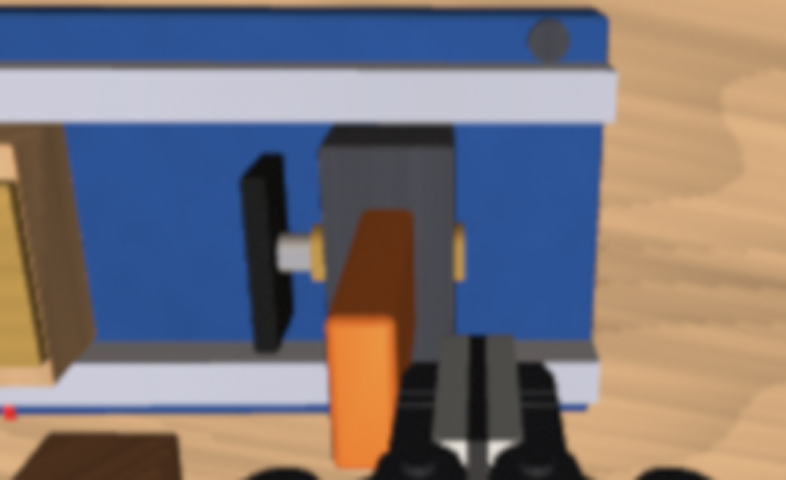

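```bash
python3 -c "
from meas import *
rep('im10.npy',[100,120],3,[(20,180),(46,360)],[(10,412)],[((243,180),.042),((255,350),.042)])"
python3 -m handwheel '[{"tx":3,"ty":-8,"tz":3,"rx":1,"ry":0.4,"rz":0.3,"gripper":0},{"tx":1,"ty":-8,"tz":3,"rx":0.2,"ry":0,"rz":0,"gripper":0},{"tx":0,"ty":-8,"tz":2,"rx":0.2,"ry":0,"rz":0,"gripper":0},{"tx":0,"ty":-8,"tz":1,"rx":0.2,"ry":0,"rz":0,"gripper":0}]'; python3 st.py
python3 - <<'E'
from h import *
im=imaging.get_image("wrist"); cv2.imwrite("pics/w11.png",cv2.resize(im["frame"][120:280,100:362],None,fx=3,fy=3,interpolation=cv2.INTER_CUBIC)); np.save("im11.npy",im,allow_pickle=True)
E
```

```text
t 8.93 clamp x,y,z mm [  4.5 124.6  93.1] yaw-goal deg 0.17 [ 3.124  0.007 -2.94 ] F along y 5.83 [-1.3  5.7 -4.4]
rot fix deg (tool) [1.04 0.4  0.18]
line [[-24.2, 29.8], [19.3, 28.3]] marks [[44.5, 6.8]]
block - mark y: 22.2
(243, 180) 0.042 [[-21.6, 75.1]]
(255, 350) 0.042 [[21.4, 74.3]]
clock: 9.27
position: [0.5509, 0.0962, 0.0913]
tool_rot: [3.129, 0.009, -2.938]
ft_force: [-3.8, 7.9, -3.1]
gripper_width: 0.0001
t 9.27 clamp x,y,z mm [  4.7 105.8  91.3] yaw-goal deg 0.26 [ 3.129  0.009 -2.938] F along y 8.5 [-3.8  7.9 -3.1]
rot fix deg (tool) [0.75 0.52 0.26]
```

View pics/w11.png

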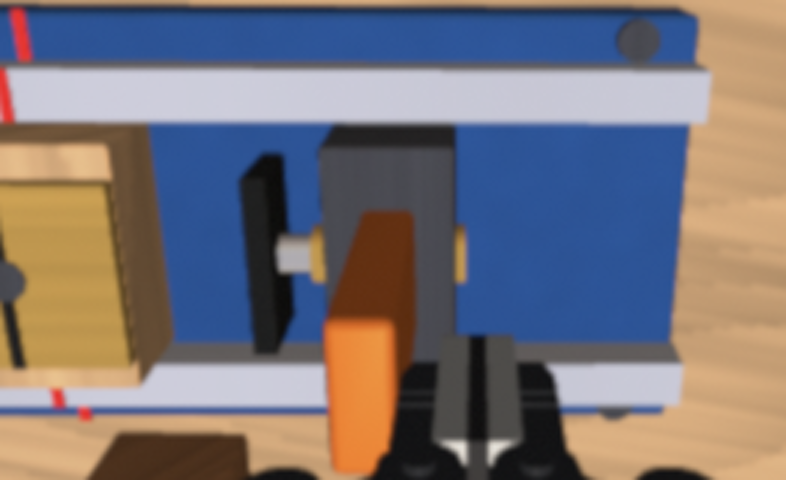

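```bash

python3 -m handwheel '[{"tx":3,"ty":-8,"tz":3,"rx":0.8,"ry":0.4,"rz":0.3,"gripper":0},{"tx":1,"ty":-8,"tz":2,"rx":0.2,"ry":0.2,"rz":0,"gripper":0},{"tx":0,"ty":-7,"tz":2,"rx":0.2,"ry":0,"rz":0,"gripper":0},{"tx":0,"ty":-6,"tz":1,"rx":0.2,"ry":0,"rz":0,"gripper":0},{"tx":0,"ty":-5,"tz":1,"rx":0.2,"ry":0,"rz":0,"gripper":0}]'; python3 st.py
python3 - <<'E'
from h import *
im=imaging.get_image("wrist"); cv2.imwrite("pics/w12.png",cv2.resize(im["frame"][120:280,100:362],None,fx=3,fy=3,interpolation=cv2.INTER_CUBIC)); np.save("im12.npy",im,allow_pickle=True)
E
```

```text
clock: 9.73
position: [0.5546, 0.0762, 0.0904]
tool_rot: [3.13, 0.007, -2.937]
ft_force: [-2.4, 6.4, -0.1]
gripper_width: -0.0003
t 9.73 clamp x,y,z mm [ 4.4 85.4 90.4] yaw-goal deg 0.32 [ 3.13   0.007 -2.937] F along y 6.76 [-2.4  6.4 -0.1]
rot fix deg (tool) [0.65 0.39 0.32]
```

View pics/w12.png

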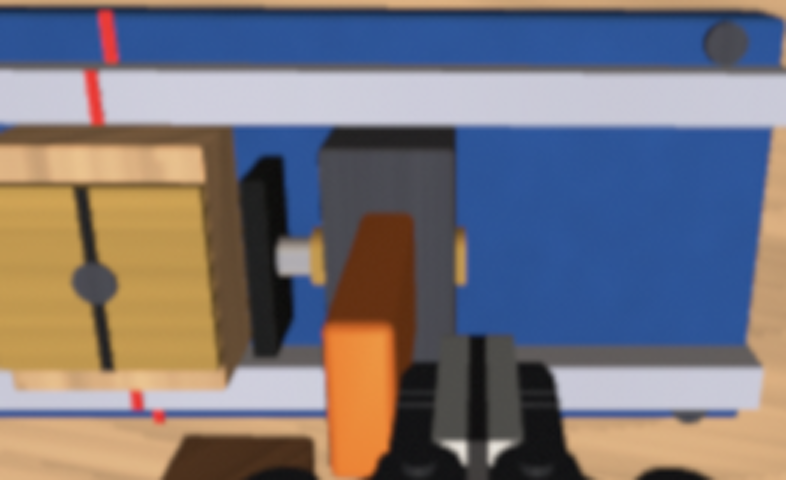

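```bash
python3 -c "
from meas import *
rep('im12.npy',[100,120],3,[(81,188),(106.5,366),(94,284)],[(94,97),(137,401)],[((244,182),.042),((256,352),.042)])"
```

```text
t 9.78 clamp x,y,z mm [ 4.4 84.7 90.4] yaw-goal deg 0.29 [ 3.131  0.007 -2.938] F along y 6.32 [-3.   5.8 -1.4]
rot fix deg (tool) [0.63 0.4  0.29]
line [[-23.0, 2.0], [19.8, 1.6], [-0.7, 1.6]] marks [[-38.8, -0.4], [40.3, -0.6]]
block - mark y: 2.2
(244, 182) 0.042 [[-21.9, 34.5]]
(256, 352) 0.042 [[20.7, 33.8]]
```

```bash

python3 -m handwheel '[{"tx":3,"ty":-6,"tz":2,"rx":0.6,"ry":0.4,"rz":0.3,"gripper":0},{"tx":1,"ty":-6,"tz":2,"rx":0.2,"ry":0,"rz":0,"gripper":0},{"tx":0,"ty":-5,"tz":1,"rx":0.2,"ry":0,"rz":0,"gripper":0},{"tx":0,"ty":-5,"tz":1,"rx":0.2,"ry":0,"rz":0,"gripper":0}]'; python3 st.py
python3 - <<'E'
from h import *
im=imaging.get_image("wrist"); cv2.imwrite("pics/w13.png",cv2.resize(im["frame"][120:280,100:362],None,fx=3,fy=3,interpolation=cv2.INTER_CUBIC)); np.save("im13.npy",im,allow_pickle=True)
E
```

```text
clock: 10.12
position: [0.5562, 0.0667, 0.0903]
tool_rot: [3.129, 0.008, -2.936]
ft_force: [-5.1, 9.2, -0.4]
gripper_width: -0.0
t 10.12 clamp x,y,z mm [ 4.1 75.8 90.3] yaw-goal deg 0.36 [ 3.129  0.008 -2.936] F along y 10.03 [-5.1  9.2 -0.4]
rot fix deg (tool) [0.7  0.45 0.37]
```

View pics/w13.png

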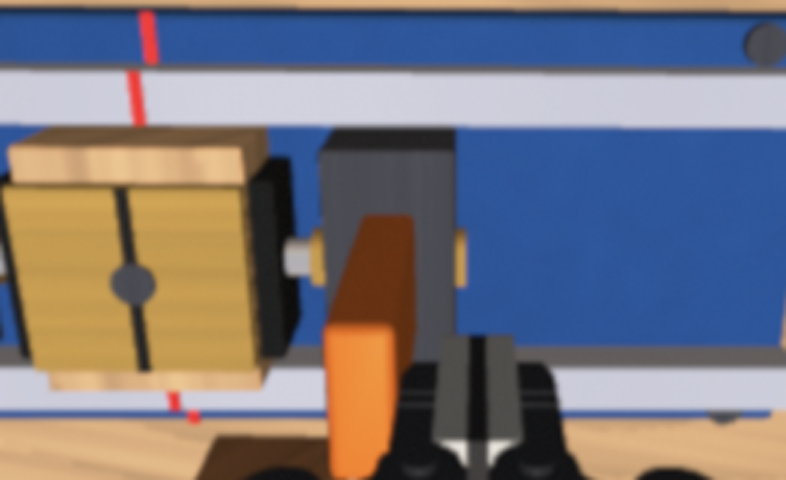

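```bash
python3 -c "
from meas import *
rep('im13.npy',[100,120],3,[(120,190),(144,369),(133,285)],[(136,97),(174.5,402)],[((251,190),.042),((264,352),.042)])"
```

```text
t 10.17 clamp x,y,z mm [ 4.1 75.4 90.3] yaw-goal deg 0.34 [ 3.13   0.008 -2.937] F along y 8.01 [-3.6  7.4  0.4]
rot fix deg (tool) [0.69 0.46 0.34]
line [[-22.8, 0.7], [20.4, 0.5], [-0.7, 0.7]] marks [[-39.0, -0.4], [40.4, -0.5]]
block - mark y: 1.1
(251, 190) 0.042 [[-20.2, 26.4]]
(264, 352) 0.042 [[20.4, 26.2]]
```

```bash

python3 -m handwheel '[{"tx":2,"ty":-5,"tz":1,"rx":0.6,"ry":0.4,"rz":0.3,"gripper":0},{"tx":0,"ty":-2,"tz":0,"rx":0,"ry":0,"rz":0,"gripper":0}]'; python3 st.py
python3 - <<'E'
from h import *
im=imaging.get_image("wrist"); cv2.imwrite("pics/w14.png",cv2.resize(im["frame"][120:280,50:312],None,fx=3,fy=3,interpolation=cv2.INTER_CUBIC)); np.save("im14.npy",im,allow_pickle=True)
E
```

```text
clock: 10.33
position: [0.5566, 0.0656, 0.0913]
tool_rot: [3.13, 0.006, -2.939]
ft_force: [-1.3, 1.5, -1.5]
gripper_width: -0.0
t 10.33 clamp x,y,z mm [ 4.2 74.6 91.3] yaw-goal deg 0.23 [ 3.13   0.006 -2.939] F along y 1.75 [-1.3  1.5 -1.5]
rot fix deg (tool) [0.64 0.33 0.23]
```

View pics/w14.png

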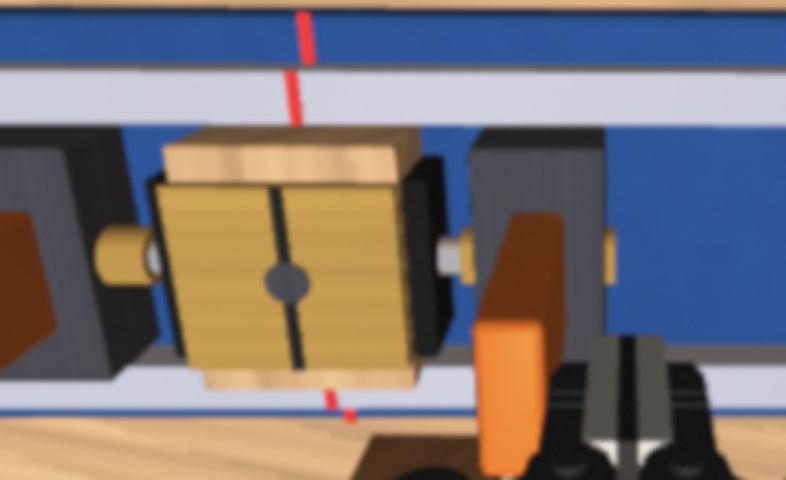

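```bash
python3 -c "
from meas import *
rep('im14.npy',[50,120],3,[(274.5,190),(298,367),(287,283)],[(294,97),(331.5,400)],[((402,190),.042),((416,352),.042)])"
```

```text
t 10.38 clamp x,y,z mm [ 4.3 74.4 91.5] yaw-goal deg 0.21 [ 3.13   0.006 -2.939] F along y 7.89 [-1.   7.8 -1.4]
rot fix deg (tool) [0.67 0.35 0.21]
line [[-22.5, -0.0], [20.3, -0.2], [-0.8, -0.1]] marks [[-39.0, -0.3], [40.3, -0.4]]
block - mark y: 0.2
(402, 190) 0.042 [[-20.0, 25.1]]
(416, 352) 0.042 [[20.9, 25.1]]
```

```bash

python3 -m handwheel '[{"tx":0,"ty":12,"tz":0,"rx":0,"ry":0,"rz":0,"gripper":0},{"tx":0,"ty":15,"tz":0,"rx":0.6,"ry":0.3,"rz":0.2,"gripper":0},{"tx":0,"ty":0,"tz":-30,"rx":0,"ry":0,"rz":0,"gripper":0},{"tx":0,"ty":0,"tz":-30,"rx":0,"ry":0,"rz":0,"gripper":0},{"tx":0,"ty":-34,"tz":-20,"rx":0,"ry":0,"rz":0,"gripper":0},{"tx":6,"ty":-34,"tz":0,"rx":0,"ry":0,"rz":0,"gripper":0},{"tx":8,"ty":-32,"tz":0,"rx":0,"ry":0,"rz":0,"gripper":0},{"tx":0,"ty":0,"tz":0,"rx":0,"ry":0,"rz":0,"gripper":0}]'; python3 st.py
python3 - <<'E'
from h import *
im=imaging.get_image("wrist"); cv2.imwrite("pics/w15.png",im["frame"]); np.save("im15.npy",im,allow_pickle=True)
E
```

```text
clock: 11.05
position: [0.5614, -0.0131, 0.1845]
tool_rot: [-3.137, 0.015, -2.941]
ft_force: [-0.6, -1.2, 0.0]
gripper_width: -0.0001
t 11.05 clamp x,y,z mm [ -6.6  -3.5 184.5] yaw-goal deg 0.1 [-3.137  0.015 -2.941] F along y -1.02 [-0.6 -1.2  0. ]
rot fix deg (tool) [-0.26  0.85  0.1 ]
```

View pics/w15.png

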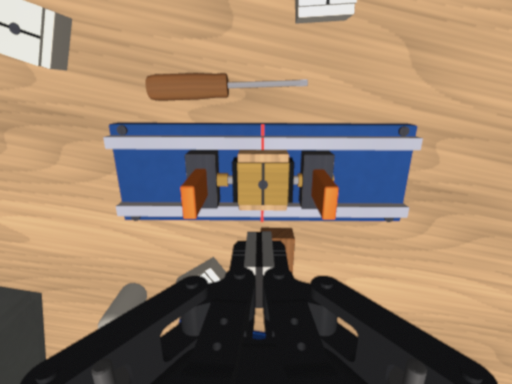

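```bash
python3 - <<'E'
from h import *
im=imaging.get_image("wrist"); np.save("im16.npy",im,allow_pickle=True)
cv2.imwrite("pics/w16.png",cv2.resize(im["frame"][115:225,165:360],None,fx=4,fy=4,interpolation=cv2.INTER_CUBIC))
E
```

```text
(no output)
```

View pics/w16.png

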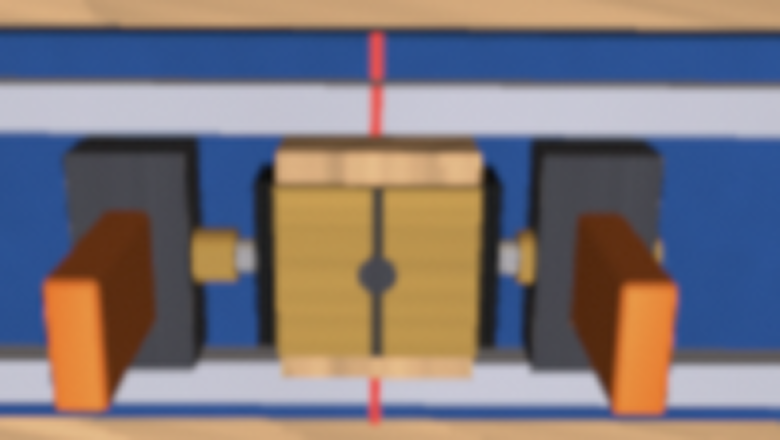

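```bash
python3 -c "
from meas import *
rep('im16.npy',[165,115],4,[(377,190),(377,352),(377,275)],[(376.5,108),(375,390)],[((196,152),.044),((533,152),.044),((190,365),.044),((532,365),.044)])
im=np.load('im16.npy',allow_pickle=True).item()
"; python3 - <<'E'
# free extension check on first overview: carriage inner top edges, pad front edges
from meas import *
im=dict(fov_y=68.61906154820167,cx=258.72862953545,cy=188.94438399123183,position=[ 0.47163289,-0.03757983,0.37150605],orientation=[ 2.80687873,-0.01363838,1.78881548])
C=lambda q,z:(lambda P:(np.c_[P@x,P@y]*1e3).round(1))(proj_z(im,np.array(q)/2.9+[125,115],z)[:,:2]-M).tolist()
print(C([(150,112),(154,238),(651,112),(641,245)],.044), C([(207,120),(207,222),(605,125),(601,230)],.032))
E
```

```text
t 11.15 clamp x,y,z mm [ -5.3   3.  183.6] yaw-goal deg 0.41 [-3.141  0.014 -2.935] F along y 0.28 [ 1.1  0.5 -0.7]
rot fix deg (tool) [-0.02  0.82  0.41]
line [[-22.3, 0.4], [20.0, 0.6], [-0.6, 0.5]] marks [[-39.0, 0.2], [38.8, 0.1]]
block - mark y: 0.4
(196, 152) 0.044 [[-30.2, -43.9]]
(533, 152) 0.044 [[-30.5, 38.5]]
(190, 365) 0.044 [[26.4, -48.3]]
(532, 365) 0.044 [[26.0, 41.1]]
t 11.15 clamp x,y,z mm [ -5.3   3.  183.6] yaw-goal deg 0.41 [-3.141  0.014 -2.935] F along y 0.28 [ 1.1  0.5 -0.7]
rot fix deg (tool) [-0.02  0.82  0.41]
[[-28.2, -100.4], [26.5, -102.8], [-31.5, 103.7], [26.8, 106.7]] [[-22.6, -80.0], [23.2, -82.4], [-23.1, 88.9], [24.5, 92.2]]
```

```bash
python3 -m handwheel '[{"tx":0,"ty":0,"tz":-5,"rx":0,"ry":0,"rz":0,"gripper":0},{"tx":0,"ty":0,"tz":0,"rx":0,"ry":0,"rz":0,"gripper":0},{"tx":0,"ty":0,"tz":0,"rx":0,"ry":0,"rz":0,"gripper":0}]'; python3 -c "
from h import *
print(manip.hand_in())"
```

```text
clock: 11.4
position: [0.5614, -0.0041, 0.1896]
tool_rot: [3.141, 0.015, -2.933]
ft_force: [-0.6, 0.0, -0.4]
gripper_width: -0.0001
the job is handed in; nothing more can be done
None
```

I tapped the right jaw inward until its pad slid the block about 17 mm to the left, slightly past the mark. I then tapped the left jaw in until the block came back onto the red marks with both pads pressed. The job was handed in at about 11.4 s of the 64 s allowed.

- **Position:** the last overhead picture puts the black line about 0.4 mm left of the red marks; the limit is 2.5 mm. The camera calibration is good to about 2 mm, but line and marks were measured in the same picture.
- **Clamping:** I estimate the right pad is pressed in by about 2.3 mm and the left by about 2.5 to 3 mm, roughly 3 N each. These come from the pictures and the order of pushing, since pad force cannot be read directly. One check disagreed: how far the left jaw travelled gave only about 1 mm. I trusted the visible shortening of the pad's stem and the balance of forces instead.
- **Surroundings:** at hand-in the fingers were clear, about 80 mm above the tabs, with no contact force. The screwdriver and offcut look undisturbed in the overhead picture. I did not look at the other bystanders again, but the arm went nowhere near them after its first crossing.

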